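Fetch a flange and hold it in the corner of the fixture

ROBOT

A 6-joint arm with a two-finger parallel gripper is mounted at the origin on the work surface. World frame = base frame: x ahead of the robot, y to its left, z up, the work surface at z = 0. Lengths are in m, angles in degrees, forces in N, time in s.
With the tool pointing down it reaches from about 0.35 to 0.975 m from the base axis. Payload 4.9 kg.
Tool frame: the origin (TCP) lies on the centre line of the jaws, within the pads' length; the fingertips stand 11 mm ahead of it and the grasp point (between the pads) lies 8 mm behind it; z points along the fingers, y is the line along which they close (so a half turn about z gives the same grasp; the last joint's range is limited). The gripper opens to 85 mm and grips with 20 to 120 N. Pads are 22 mm wide; open, the fingers measure 114 mm over their backs; the gripper's body (76 mm by 85 mm) begins 54 mm behind the grasp point. The pads swing forward as they close: fully open they stand 13 mm farther back than shut.
Start: joints at [-77.636, 3.019, 92.412, -0, 84.569, -6.818], TCP at [0.205, -0.59, 0.242] pointing down, gripper open.
Joint ranges: [-172.51, 172.51], [-57.92, 126.97], [3.15, 148.05], [-58.71, 238.71], [5.1, 150.11], [-179.66, 179.66]. Speed limits (degrees/s): [147.25, 147.25, 180, 180, 180, 180].

INTERFACE

Orientations are given as [roll, pitch, yaw] about the fixed x, y, z axes, in that order (R = Rz(yaw) Ry(pitch) Rx(roll)).
In Python, from rig import arm gives the robot as it stands.
- The arm moves only by the shell command python3 -m pendant 'ROWS' [OPENING] [FORCE]. ROWS is JSON, a list that holds one entry, the list of rows, each a list of 6 numbers: the shift along the tool's x, y, z as a fraction of full scale, then the turn, a rotation vector about the tool's x, y, z as a fraction of full scale. A call has 1 to 12 rows; each row shifts and turns the commanded pose from where the row before left it, along the tool's axes as they then stand; what a row does not reach is not made up. Full scale, the value 1, is 25 mm for a shift and 0.08 rad for a turn. A row lasts 1/8 s, in which the tool goes at most 62.5 mm and 10.7 degrees, less where a joint would pass 70% of its speed; a pose out of reach is approached as far as the arm can. A call with a number of a shift or a turn outside -1 to 1 is refused whole. A call with a gripper value outside its range is refused whole. OPENING is the opening, from -1 (shut) to 1 (fully open), set as the call begins (- or left out, the last holds). The fingers move at their own pace and stop on an object; FORCE is the grip in N (left out, the last holds). Time passes only in rows, so rows that do not move let the fingers close. It gives the time, the measured TCP pose, the force, the opening and the grip force at its end, in the units of the state.
- arm.read_state(): the state, without advancing time (a new reading comes with each control period).
- arm.camera(name): name is "scene" or "top" or "wrist"; returns a dict with "frame" (400x640x3 uint8, red, green, blue), "camera_matrix" (3x3 intrinsics, pixels), "extrinsics" (4x4, takes a point from camera to world coordinates); the wrist camera has in their place "tool_from_camera" (4x4, takes a point from camera to tool coordinates, whose origin is the TCP and whose axes are the flange's). Camera axes: x right, y down, z forward; pixel columns grow to the right and rows downward; lengths in m; the calibration is good to about 2 mm. The wrist camera is an equidistant fisheye: a pixel r from the principal point sees the ray r / f radians off the axis. A picture is of the moment at which its call begins: read the wrist's pose just before it. There is no depth.
- arm.finish_job(): hands the job in; it is judged then, once.
The state is a dict: "clock": time; "joint_pos": joint angles; "joint_velocities": joint speeds; "joint_torque": joint torques, N m; "position": TCP position; "eef_rot": TCP orientation; "force": force on the tool from outside, world axes, zero at the start; "torque": the same for the moment, N m; "opening": finger opening in m; "finger_force": force on a finger pad.
Only numpy, scipy, OpenCV 4.12 (cv2) and the standard library are available. Lean on these libraries where they do the work, as an engineer would, in place of code of your own. Each camera call takes 0.05 s, during which the arm holds its last target. There are 200 camera calls.

TASK

Pull the top drawer of the little drawer unit out to its stop, lift the steel flange with the square stub out of it, and seat it flat on the fixture plate with its long edge flush against the long stop bar and its short edge against the short stop bar. Finish while still gripping it and pressing it firmly into the corner against both bars, ready for the clamp. Leave the drawer open with the ring in it, and do not disturb the bar clamp, the spray can or the compressor cover.

Things in the scene. Friction and masses are not known exactly. Their poses are not given: they have to be found in the camera images.
- drawer_unit: dark steel bench-top unit with two red-fronted drawers, 320 wide, 270 deep, 152 mm high, fixed; left or right of the robot's centre line, the fixture on the other side. Origin on the bench top, 3 mm beyond the point below the middle of the shut top drawer's handle bar; x points from the robot into the unit (drawers slide out along -x), y across, z up. The front face is 42 mm behind the origin.
- top_drawer (a joint): how far the top drawer is pulled out: 0 shut (it may start up to 20 mm open), 0.15 m at its stop. It slides level along the unit's -x with about 2 N of friction and stays where it is left.
- handle (a point): middle of the top drawer's aluminium handle bar; moves with the drawer. Bar 11 mm thick, 131 mm long, along y, on two 10 mm pins 50 mm either side of the middle; its axis is 45 mm off the red front, 128 mm above the bench, 24 mm below the unit's top: pinch it from above, one finger before and one behind it. Axes as drawer_unit. The lower drawer's bar is 73 mm below it.
- drawer_floor (a point): on the top drawer's floor (83 mm above the bench), 120 mm behind the bar axis, mid-width; moves with the drawer; axes as drawer_unit. Two compartments, each 130 mm (x, from -65 to +65) by 148 mm, lie left and right of a 3 mm wall at y = 0; inner walls reach 32 mm, drawer sides 50 mm, front 62 mm above the floor. With the drawer at its stop both compartments are wholly clear of the unit's top.
- flange: the workpiece: bare grey steel turbine flange: plate 64 (x) by 84 (y) by 12 mm with four bolt holes; on its middle a square stub pipe, 40 x 40 mm outside, sides parallel to the plate's, open on top, up to 52 mm above the underside. 0.3 to 0.65 kg, steel friction. Origin: centre of the underside, z up. Lies flat in the left or right compartment of the top drawer, y within 0.35 rad of the drawer's.
- vband_ring: brass-coloured ring, 76 mm outside, 62 mm inside, 16 mm high, lying in the other compartment of the top drawer. Leave it there. Origin: centre of its underside.
- fixture: grey steel fixture plate with a grid of dark hole marks, 200 mm (x, -130 to +70) by 220 mm (y, -110 to +110), 18 mm thick, fixed. Origin on its underside (bench top). x points away from the robot (yaw within 0.35 rad), y to the left, z up. Two steel stop bars, 22 mm wide and 14 mm high, are bolted on it and form an inside corner.
- corner (a point): on the plate's upper face (18 mm above the bench), where the working faces of the two stop bars would meet: x = 30, y = -50 mm of the fixture; axes as the fixture. The flange belongs on its -x, +y side: seated, the flange's origin is at x = -32, y = +42, z = 0 mm from here, its x axis along x or -x.
- back_stop: the long stop bar, along y, on the far side of the corner: its working face is the plane x = 0 of point corner and faces -x (the robot), from y = 10 to 140 mm; top 14 mm above the plate; rigid. Origin: the end of that face nearest the corner, on the plate.
- side_stop: the short stop bar, along x, to the right of the corner: its working face is the plane y = 0 of point corner and faces +y, from x = -90 to -10 mm; top 14 mm above the plate; rigid. Origin: the end of that face nearest the corner, on the plate.
- bar_clamp: F-shaped bar clamp with a red handle lying on the bench between the robot and the work, about 290 x 90 mm, up to 28 mm high. Leave it alone. Origin: under the middle of its 240 mm bar.
- spray_can: spray can with a green label and white cap, 62 mm diameter, 160 mm tall, upright on the bench far to one side. Leave it alone. Origin: centre of its underside.
- compressor_cover: cast aluminium compressor cover (snail shape), about 125 mm across with an outlet pipe along its y, 80 mm tall, on the bench far to the other side. Leave it alone. Origin: centre of its underside.

How it is judged:
By the outcome, as a careful person would: the job done as asked, in the order asked, and still so for the second after the job is handed in, while the arm keeps its last pose, push and grip.
It also fails if it takes over 72 s, if anything falls off the work surface, if the arm or the gripper's body presses on something with over 40 N, if the wrist force passes 120 N, or if a joint passes its speed limit or range.

## Working session

There is one attempt and no reset: what is moved stays moved. The work goes in short steps, Python scripts to look and compute and a shell command to move; the robot and the scene stay as the last step left them, time stands still between calls to the robot, and variables do not carry over. Pictures are saved under pics/ and viewed, at most 10 in all, crops included, and the job is handed in when it is done.

```bash
mkdir -p pics; ls
cat > h.py <<'E'
import numpy as np,cv2,json
from rig import arm
from scipy.spatial.transform import Rotation as R
def pose():
    s=arm.read_state(); return np.array(s["position"]),R.from_euler('xyz',s["eef_rot"],degrees=True).as_matrix()
def grab(name,save=None):
    p,Rm=pose(); c=arm.camera(name)
    if name=="wrist":
        T=np.eye(4);T[:3,:3]=Rm;T[:3,3]=p; E=T@np.array(c["tool_from_camera"])
    else: E=np.array(c["extrinsics"])
    f=np.array(c["frame"])
    if save:
        cv2.imwrite(f"pics/{save}.png",f[:,:,::-1]); np.savez(f"pics/{save}.npz",f=f,K=np.array(c["camera_matrix"]),E=E,w=name=="wrist")
    return f,np.array(c["camera_matrix"]),E
def load(s):
    d=np.load(f"pics/{s}.npz"); return d["f"],d["K"],d["E"],bool(d["w"])
def rays(px,K,E,w):
    px=np.atleast_2d(np.array(px,float)); x=(px[:,0]-K[0,2])/K[0,0]; y=(px[:,1]-K[1,2])/K[1,1]
    if w:
        r=np.hypot(x,y)+1e-12; d=np.c_[np.sin(r)*x/r,np.sin(r)*y/r,np.cos(r)]
    else: d=np.c_[x,y,np.ones(len(x))]
    d/=np.linalg.norm(d,axis=1)[:,None]
    return E[:3,3],d@E[:3,:3].T
def plane(px,z,K,E,w=False):
    o,d=rays(px,K,E,w); return o+d*((z-o[2])/d[:,2])[:,None]
def proj(P,K,E,w=False):
    P=np.atleast_2d(P); q=(P-E[:3,3])@E[:3,:3]
    if w:
        rr=np.hypot(q[:,0],q[:,1])+1e-12; th=np.arctan2(rr,q[:,2]); u=q[:,:2]/rr[:,None]*th[:,None]
    else: u=q[:,:2]/q[:,2:]
    return u*[K[0,0],K[1,1]]+[K[0,2],K[1,2]]
def tri(views):
    A=np.zeros((3,3));b=np.zeros(3)
    for px,K,E,w in views:
        o,d=rays(px,K,E,w);M=np.eye(3)-np.outer(d[0],d[0]);A+=M;b+=M@o
    return np.linalg.solve(A,b)
def togo(target,yaw=None):
    "tool-axes shift in full-scale units"
    p,Rm=pose(); return (Rm.T@(np.array(target)-p))/0.025
E
python3 - <<'E'
from h import *
for n in ["scene","top","wrist"]:
    f,K,E=grab(n,n+"0"); print(n,K.round(1).tolist(),E.round(3).tolist())
s=arm.read_state();print(s)
E
```

```text
pics
scene [[465.0, 0.0, 315.2], [0.0, 465.0, 196.2], [0.0, 0.0, 1.0]] [[0.199, 0.555, -0.807, 1.808], [0.98, -0.1, 0.173, -0.28], [0.015, -0.826, -0.564, 0.967], [0.0, 0.0, 0.0, 1.0]]
top [[504.6, 0.0, 321.8], [0.0, 504.6, 196.6], [0.0, 0.0, 1.0]] [[0.023, -0.987, 0.157, 0.247], [-1.0, -0.022, 0.008, -0.013], [-0.004, -0.158, -0.987, 1.949], [0.0, 0.0, 0.0, 1.0]]
wrist [[309.7, 0.0, 322.6], [0.0, 309.7, 196.0], [0.0, 0.0, 1.0]] [[0.329, -0.893, -0.308, 0.285], [-0.944, -0.312, -0.105, -0.563], [-0.003, 0.325, -0.946, 0.372], [0.0, 0.0, 0.0, 1.0]]
{'clock': 0.15, 'joint_pos': array([-7.76359255e+01,  3.05086910e+00,  9.24728052e+01, -5.03296250e-04,
        8.45680665e+01, -6.81658173e+00]), 'joint_velocities': array([-0.03094861, -0.08941796, -0.16237884, -0.14585005, -0.13303046,
       -0.00668794]), 'joint_torque': array([ 1.39406343e-04, -3.94243312e+01, -3.70722163e+01, -9.75488661e-05,
        4.68181024e-03, -1.89228729e-05]), 'position': array([ 0.20525872, -0.58985028,  0.24133321]), 'eef_rot': array([-1.79908848e+02, -1.03914187e-02,  1.91806960e+01]), 'force': array([-0.35878373,  0.074337  ,  0.29639676]), 'torque': array([ 0.00672291, -0.045399  , -0.01691492]), 'finger_force': 0.0, 'opening': 0.08580352008971398}
```

View pics/top0.png

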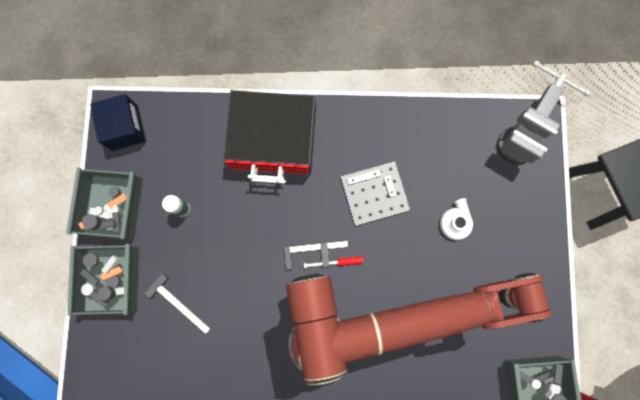

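View pics/scene0.png

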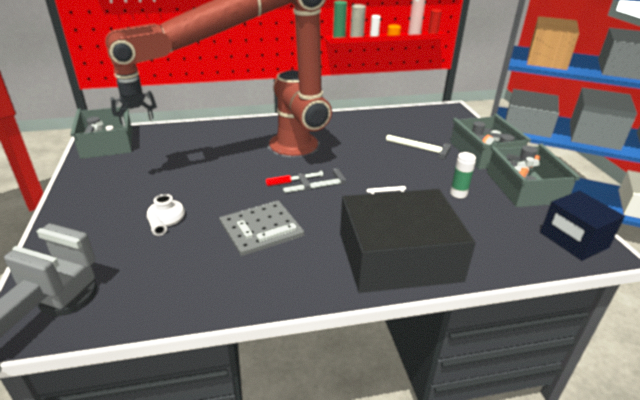

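The top view shows the drawer unit at about (270,130) with its handle bar at (250–285,182). The fixture is at (375,193), with the long bar near (364,177) and the short bar near (390,187). The clamp is at (320,255). The scene view shows the handle at (386,190) and the fixture at (262,227).

```bash
cat > m1.py <<'E'
from h import *
def cc(f,box,th,col=None):
    x0,y0,x1,y1=box; g=f[y0:y1,x0:x1].astype(int)
    m=(g.min(2)>th).astype(np.uint8); n,l,s,c=cv2.connectedComponentsWithStats(m)
    return [(s[i].tolist(),(c[i]+[x0,y0]).round(1).tolist(),cv2.boxPoints(cv2.minAreaRect(np.argwhere(l==i)[:,::-1].astype(np.float32)))+[x0,y0]) for i in range(1,n) if s[i][4]>15]
ft,Kt,Et,_=load("top0"); fs,Ks,Es,_=load("scene0")
for n,f,b in [("t",ft,(235,165,300,195)),("s",fs,(355,180,420,200))]:
    for th in (150,190):
        for a in cc(f,b,th): print(n,th,a[0],a[1],a[2].round(1).tolist())
# unit top: dark quad, red front line
hs=cv2.cvtColor(ft,cv2.COLOR_RGB2HSV); g=ft[150:185,215:320].astype(int)
red=(g[...,0]>120)&(g[...,1]<80); q=np.argwhere(red)[:,::-1]+[215,150]
top=np.array([q[q[:,0]==x][:,1].min() for x in sorted(set(q[:,0]))]); xs=np.array(sorted(set(q[:,0])))
P=plane(np.c_[xs,top],0.145,Kt,Et); print("red top edge ends",P[[0,-1]].round(4).tolist(), "yaw of y", np.degrees(np.arctan2(*(np.polyfit(P[:,1],P[:,0],1)[0],1))))
m=cv2.inRange(ft[155:230,335:415],(95,95,95),(255,255,255)); c=max(cv2.findContours(m,0,2)[0],key=cv2.contourArea)
r=cv2.boxPoints(cv2.minAreaRect(c))+[335,155]; P=plane(r,0.018,Kt,Et); print("fix",r.tolist(),P.round(4).tolist())
for th in(200,225):
  for a in cc(ft,(335,155,415,230),th): print("bar",th,a[0],a[1],plane(a[2],0.032,Kt,Et)[:,:2].round(4).tolist())
E
python3 m1.py
```

```text
t 150 [13, 0, 38, 18, 336] [266.2, 176.1] [[247.8, 181.2], [248.4, 164.8], [285.6, 166.2], [284.9, 182.7]]
t 190 [13, 0, 37, 18, 280] [266.5, 176.2] [[247.6, 180.0], [248.8, 164.6], [285.1, 167.3], [283.9, 182.7]]
s 150 [11, 5, 40, 9, 203] [385.9, 188.9] [[365.8, 187.4], [404.9, 184.8], [405.3, 190.8], [366.2, 193.5]]
s 190 [12, 6, 39, 8, 165] [385.9, 188.9] [[366.8, 188.1], [404.9, 185.5], [405.3, 190.8], [367.2, 193.4]]
red top edge ends [[0.6626, 0.362, 0.145], [0.6507, 0.0535, 0.145]] yaw of y 2.780210546586175
fix [[335.0, 155.0], [414.0, 155.0], [414.0, 229.0], [335.0, 229.0]] [[0.7216, -0.0467, 0.018], [0.7285, -0.3566, 0.018], [0.4372, -0.355, 0.018], [0.4304, -0.0522, 0.018]]
bar 200 [7, 7, 67, 62, 2286] [375.1, 192.5] [[0.6352, -0.0733], [0.7014, -0.2775], [0.5114, -0.3325], [0.4471, -0.1312]]
bar 225 [12, 14, 34, 15, 202] [363.9, 176.0] [[0.6306, -0.0928], [0.6681, -0.2173], [0.6432, -0.2241], [0.6057, -0.0998]]
bar 225 [49, 20, 12, 21, 129] [389.8, 184.9] [[0.6398, -0.2356], [0.6479, -0.2598], [0.5668, -0.2845], [0.5588, -0.2605]]
```

```bash
python3 -m pendant '[[[0.9,-0.8,-0.13,0,0,0],[0.9,-0.8,-0.13,0,0,0],[0.9,-0.8,-0.13,0,0,0],[0.9,-0.8,-0.13,0,0,0],[0.9,-0.8,-0.13,0,0,0],[0.9,-0.8,-0.13,0,0,0],[0.9,-0.8,-0.13,0,0,0],[0.9,-0.8,-0.13,0,0,0],[0.9,-0.8,-0.13,0,0,0],[0.9,-0.8,-0.13,0,0,0],[0.9,-0.8,-0.13,0,0,0],[0.9,-0.8,-0.13,0,0,0]]]' 0.5 40
python3 -m pendant '[[[0.9,-0.8,-0.13,0,0,0],[0.9,-0.8,-0.13,0,0,0],[0.9,-0.8,-0.13,0,0,0],[0.9,-0.8,-0.13,0,0,0],[0.9,-0.8,-0.13,0,0,0],[0.9,-0.8,-0.13,0,0,0],[0,0,0,0,0,0],[0,0,0,0,0,0]]]'
python3 - <<'E'
from h import *
grab("wrist","w1"); print(pose()[0])
E
```

```text
clock: 1.65
position: [0.3817, -0.2738, 0.2811]
eef_rot: [-180.0, 0.0, 19.2]
force: [-0.1, 0.0, 0.5]
opening: 0.0637
finger_force: 0.0
clock: 2.65
position: [0.4692, -0.1175, 0.3004]
eef_rot: [-180.0, 0.0, 19.2]
force: [-0.1, 0.1, -1.0]
opening: 0.0641
finger_force: 0.0
[ 0.46918558 -0.11771632  0.3004566 ]
```

View pics/w1.png

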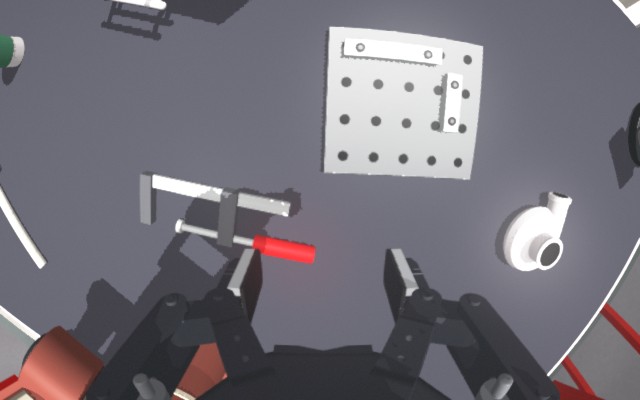

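The wrist view shows the fixture at (325–482, 27–180), the long bar at (345–442, 40–63), the short bar at (441–462, 73–132) and the clamp at (145–315, 175–262). The handle tip is just in view at (135,3).

```bash
cat > m2.py <<'E'
from h import *
import sys
ft,Kt,Et,_=load("top0")
def bars(name,box,z=0.032,th=215):
    f,K,E,w=load(name); x0,y0,x1,y1=box
    m=cv2.inRange(f[y0:y1,x0:x1],(th,)*3,(255,)*3); m=cv2.morphologyEx(m,cv2.MORPH_CLOSE,np.ones((9,9))) if w else m
    cs=sorted(cv2.findContours(m,0,1)[0],key=cv2.contourArea)[-2:]
    out=[]
    for c in cs:
        px=c[:,0]+[x0,y0]; P=plane(px,z,K,E,w)[:,:2]
        r=cv2.minAreaRect((P*1000).astype(np.float32)); b=cv2.boxPoints(r)
        e=[b[1]-b[0],b[2]-b[1]]; e=max(e,key=np.linalg.norm)
        out.append((np.array(r[0]),np.sort(r[1]),np.degrees(np.arctan2(e[1],e[0]))%180,proj([r[0][0]/1e3,r[0][1]/1e3,z],K,E,w)[0]))
    return out,(K,E,w)
if __name__=="__main__":
    a,va=bars("top0",(335,155,415,230),th=225); b,vb=bars("w1",(325,25,485,185))
    for o in a+b: print([np.round(v,1).tolist() for v in o])
    # long= larger
    a.sort(key=lambda o:o[1][1]); b.sort(key=lambda o:o[1][1])
    for i in (0,1): print("tri",tri([(a[i][3],)+va,(b[i][3],)+vb]).round(4))
E
python3 m2.py
```

```text
[[603.5, -260.3], [26.2, 84.3], 15.899999618530273, [389.8, 185.1]]
[[637.3, -159.7], [25.9, 132.3], 106.80000305175781, [363.9, 176.0]]
[[484.4, -228.6], [1.4, 2.9], 110.0, [403.0, 174.5]]
[[586.3, -193.7], [173.1, 222.3], 105.5, [407.6, 94.8]]
tri [ 0.5399 -0.1955  0.242 ]
tri [ 0.5729 -0.1331  0.2932]
```

```bash
python3 -m pendant '[[[0,0,0,0,0,-1],[0,0,0,0,0,-1],[0,0,0,0,0,-1],[0,0,0,0,0,-1],[0,0,0,0,0,-1],[0,0,0,0,0,-1],[0,0,0,0,0,-1],[0,0,0,0,0,-1],[0,0,0,0,0,-1],[0,0,0,0,0,-1],[0,0,0,0,0,-1],[0,0,0,0,0,-1]]]'
python3 -m pendant '[[[1,0,0,0,0,-1],[1,0,0,0,0,-0.9],[1,0,0,0,0,0],[1,0,0,0,0,0],[1,0,0,0,0,0],[1,0,0,0,0,0],[1,0,0,0,0,0],[0,0,0,0,0,0],[0,0,0,0,0,0]]]'
python3 - <<'E'
from h import *
grab("wrist","w2"); print(pose()[0])
E
```

```text
clock: 4.2
position: [0.4691, -0.1182, 0.3005]
eef_rot: [-180.0, 0.0, 74.2]
force: [0.3, 0.3, 0.3]
opening: 0.0641
finger_force: 0.0
clock: 5.32
position: [0.4966, 0.0544, 0.3006]
eef_rot: [-180.0, 0.0, 82.8]
force: [-0.1, 0.5, 0.5]
opening: 0.0644
finger_force: 0.0
[0.49665607 0.05435607 0.30070699]
```

View pics/w2.png

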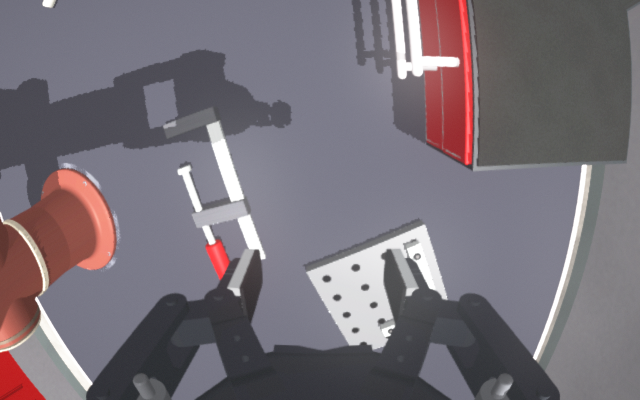

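The view shows the unit's front at (420–470, 0–165). The upper handle bar, near column 415, is cut off at the top of the image, so I'll move along by 80 mm and fix the bar position from there.

```bash
python3 -m pendant '[[[1,0,0,0,0,0],[1,0,0,0,0,0],[1,0,0,0,0,0],[0.8,0,0,0,0,0],[0,0,0,0,0,0],[0,0,0,0,0,0]]]'
python3 - <<'E'
from h import *
f,K,E=grab("wrist","w3"); print(pose()[0])
ft,Kt,Et,_=load("top0"); fs,Ks,Es,_=load("scene0")
vs=[((266.3,181.5),Kt,Et,False),((385.8,189.3),Ks,Es,False)]
h=tri(vs); print(h, proj(h,K,E,True))
E
```

```text
clock: 6.12
position: [0.5085, 0.1491, 0.3007]
eef_rot: [-180.0, 0.0, 82.9]
force: [0.0, -0.4, -0.6]
opening: 0.0643
finger_force: 0.0
[0.50851612 0.14898177 0.30077035]
[0.59306256 0.21305713 0.11705937] [[396.63027344 104.68449912]]
```

View pics/w3.png

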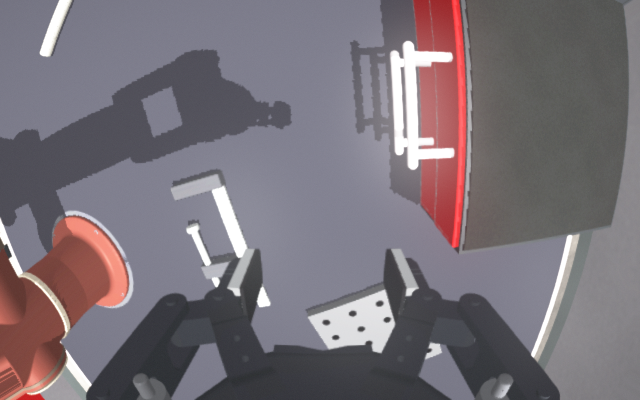

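The upper bar runs from (408,42) to (413,168). In w2 its near end is at about (418,75).

Run:
```python
from h import *
def v(n):f,K,E,w=load(n);return f,(K,E,w)
f3,v3=v("w3");f2,v2=v("w2")
def end(f,x0,x1,y0,y1):
    g=f[y0:y1,x0:x1].min(2)>170; r=np.where(g.sum(1)>=4)[0]; 
    return [(y+y0,round(np.where(g[y])[0].mean()+x0,1),int(g[y].sum())) for y in r]
e3=end(f3,402,422,38,175); e2=end(f2,408,427,55,90); print(e3[:2],e3[-3:],e2[-3:])
a=np.array([(x,y) for y,x,n in e3 if n<16]); L=np.polyfit(a[:,1],a[:,0],1)
rows3=(e3[0][0],e3[-1][0]+.5); 
p=tri([((e3[-1][1],e3[-1][0]),)+v3,((e2[-1][1],e2[-1][0]),)+v2]); print("end tri",p)
for z in(0.128,0.133):
    q=plane([(np.polyval(L,r),r) for r in rows3],z,*v3); print(q.round(4).tolist(),q.mean(0),np.linalg.norm(q[1]-q[0]),np.degrees(np.arctan2(q[0,0]-q[1,0],q[0,1]-q[1,1])))
# unit top front edge line: dark/gray edge right of red in w3
pts=[]
for y in range(20,240,10):
    g=f3[y,425:480].astype(int); r=np.where((g[:,0]>130)&(g[:,1]<70))[0]
    if len(r): pts.append((425+r.max(),y))
P=plane(pts,0.145,*v3); k=np.polyfit(P[:,1],P[:,0],1); print("front yaw",np.degrees(np.arctan(k[0])),np.polyval(k,0.21), np.std(P[:,0]-np.polyval(k,P[:,1])))
```

```text
[(np.int64(41), np.float64(408.0), 5), (np.int64(42), np.float64(407.5), 8)] [(np.int64(167), np.float64(412.0), 9), (np.int64(168), np.float64(413.0), 7), (np.int64(169), np.float64(412.5), 4)] [(np.int64(73), np.float64(417.5), 10), (np.int64(74), np.float64(417.0), 9), (np.int64(75), np.float64(417.0), 7)]
end tri [0.60161155 0.14723034 0.13111757]
[[0.6094, 0.2769, 0.128], [0.6031, 0.1457, 0.128]] [0.60625363 0.21132855 0.128     ] 0.1313533072394463 2.7511531543297663
[[0.6079, 0.2762, 0.133], [0.6017, 0.1472, 0.133]] [0.60482178 0.21167131 0.133     ] 0.1291877208052963 2.7511531543297574
front yaw 3.3065467436390112 0.6563191385197998 0.0027562473519330533
```

```bash
python3 -m pendant '[[[0,0,0,0,0,-0.94],[0.67,0.94,0,0,0,0],[0.67,0.94,0,0,0,0],[0.67,0.94,0,0,0,0],[0.67,0.95,0,0,0,0],[0,0,0.9,0,0,0],[0,0,0.9,0,0,0],[0,0,0.9,0,0,0],[0,0,0.9,0,0,0],[0,0,0,0,0,0],[0,0,0,0,0,0]]]' -0.3
python3 - <<'E'
from h import *
p,_=pose();f,K,E=grab("wrist","w4"); print(p,proj([[0.6063,0.2113,0.128],p],K,E,True),togo([.6063,.2113,.12]))
E
```

```text
clock: 7.55
position: [0.6061, 0.212, 0.2114]
eef_rot: [179.9, -0.0, 87.2]
force: [0.5, -0.5, -1.0]
opening: 0.0299
finger_force: 0.0
[0.60614894 0.21204489 0.21143999] [[322.02202652 209.78103811]
 [321.55624249 269.89097384]] [-0.03665307 -0.01458749  3.68481915]
```

View pics/w4.png

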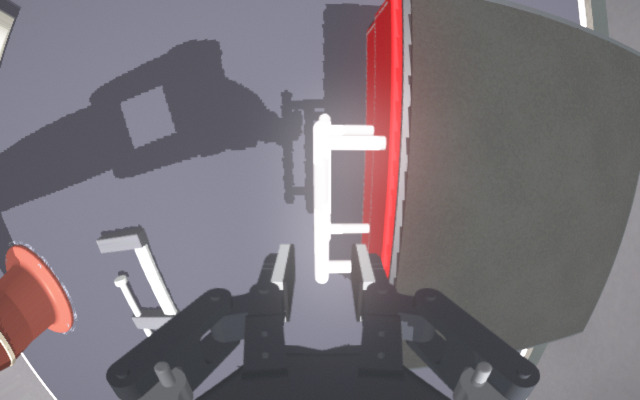

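The bar at column 322 is centred between the fingers. I'll go down, close and pull.

```bash
python3 -m pendant '[[[0,0,0.92,0,0,0],[0,0,0.92,0,0,0],[0,0,0.92,0,0,0],[0,0,0.9,0,0,0],[0,0,0,0,0,0],[0,0,0,0,0,0]]]'
python3 -m pendant '[[[0,0,0,0,0,0],[0,0,0,0,0,0],[0,0,0,0,0,0],[0,0,0,0,0,0],[0,0,0,0,0,0],[0,0,0,0,0,0]]]' -1 50
python3 -m pendant '[[[0,-0.5,0,0,0,0],[0,-0.6,0,0,0,0],[0,-0.6,0,0,0,0],[0,-0.6,0,0,0,0],[0,-0.6,0,0,0,0],[0,-0.6,0,0,0,0],[0,-0.6,0,0,0,0],[0,-0.6,0,0,0,0]]]'
```

```text
clock: 8.35
position: [0.6066, 0.2122, 0.1205]
eef_rot: [179.9, -0.0, 87.2]
force: [0.5, -0.1, 0.0]
opening: 0.0298
finger_force: 0.0
clock: 9.1
position: [0.6066, 0.2123, 0.121]
eef_rot: [179.9, -0.0, 87.2]
force: [-2.2, 0.4, 6.5]
opening: 0.0093
finger_force: 48.9
clock: 10.1
position: [0.4889, 0.2177, 0.121]
eef_rot: [179.8, -0.0, 87.2]
force: [2.6, -0.8, 6.8]
opening: 0.0086
finger_force: 50.4
```

```bash
python3 -m pendant '[[[0,-0.3,0,0,0,0],[0,-0.3,0,0,0,0],[0,-0.2,0,0,0,0],[0,-0.1,0,0,0,0],[0,0,0,0,0,0]]]'
python3 -m pendant '[[[0,-0.15,0,0,0,0],[0,-0.1,0,0,0,0],[0,-0.1,0,0,0,0],[0,0,0,0,0,0],[0,0,0,0,0,0]]]'
```

```text
clock: 10.72
position: [0.4662, 0.2187, 0.1209]
eef_rot: [179.9, 0.0, 87.2]
force: [-0.3, -1.9, 7.9]
opening: 0.0095
finger_force: 50.6
clock: 11.35
position: [0.4582, 0.2191, 0.1209]
eef_rot: [179.8, 0.0, 87.2]
force: [3.2, -1.1, 6.3]
opening: 0.0094
finger_force: 50.4
```

```bash
python3 -m pendant '[[[0,-0.1,0,0,0,0],[0,-0.1,0,0,0,0],[0,-0.05,0,0,0,0],[0,0,0,0,0,0],[0,0,0,0,0,0]]]'
```

```text
clock: 11.98
position: [0.4581, 0.2191, 0.1211]
eef_rot: [178.8, -0.1, 87.2]
force: [28.8, -0.9, -11.6]
opening: 0.0093
finger_force: 49.1
```

```bash
python3 -m pendant '[[[0,0.2,0,0,0,0],[0,0,0,0,0,0],[0,0,0,0,0,0]]]'
python3 -m pendant '[[[0,0,0,0,0,0],[0,0,0,0,0,0],[0,0,0,0,0,0],[0,0,-1,0,0,0],[0,0,-1,0,0,0],[0,0,-1,0,0,0],[-0.4,0.9,-1,0,0,0],[-0.4,0.9,-1,0,0,0],[-0.4,0.9,-1,0,0,0],[-0.4,0.9,-1,0,0,0],[0,0,0,0,0,0],[0,0,0,0,0,0]]]' -0.3
python3 - <<'E'
from h import *
grab("wrist","w5"); print(pose()[0]); grab("top","top5")
E
```

```text
clock: 12.35
position: [0.4582, 0.2191, 0.121]
eef_rot: [179.6, -0.0, 87.2]
force: [7.8, -1.4, 2.9]
opening: 0.0093
finger_force: 50.6
clock: 13.85
position: [0.543, 0.1752, 0.2928]
eef_rot: [-179.9, 0.0, 87.2]
force: [-1.6, 0.1, 0.2]
opening: 0.03
finger_force: 0.0
[0.54269646 0.17525717 0.29244371]
```

View pics/w5.png

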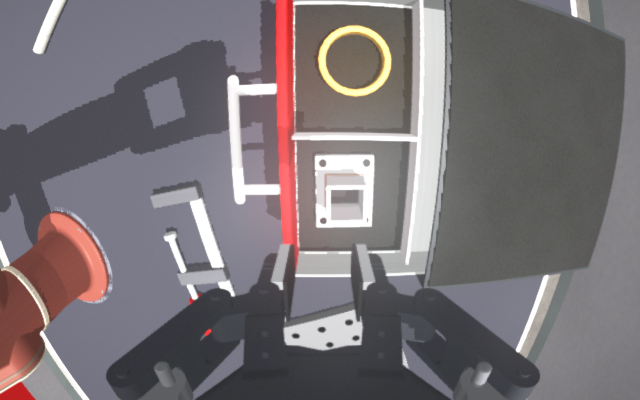

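w5 shows the drawer at its stop. The ring is at (354,60) in the left compartment. The flange is in the right one, with its plate at (314–375, 155–228) and bolt holes near (322,163), (366,162), (323,220) and (366,222).

```bash
cat > m3.py <<'E'
from h import *
def holes(name,seeds,rad=7):
    f,K,E,w=load(name); g=f.min(2).astype(float); out=[]
    for (x,y) in seeds:
        x,y=int(round(x)),int(round(y)); s=g[y-rad:y+rad+1,x-rad:x+rad+1]
        yy,xx=np.mgrid[y-rad:y+rad+1,x-rad:x+rad+1]
        b=np.median(s); m=(s<b*0.65).astype(np.uint8); n,l,st,c=cv2.connectedComponentsWithStats(m)
        k=min(range(1,n),key=lambda i:np.hypot(*(c[i]-rad))) if n>1 else 0
        wt=np.where(l==k,b-s,0); out.append(((wt*xx).sum()/wt.sum(),(wt*yy).sum()/wt.sum(),int((l==k).sum())))
    return np.array(out),(K,E,w)
E
python3 - <<'E'
from m3 import *
h,v=holes("w5",[(322,163),(366,162),(323,220),(366,222)],5); print(h.round(1).tolist())
P=plane(h[:,:2],0.095,*v); print(P.round(4).tolist(),P.mean(0)); 
for a,b in((0,1),(2,3),(0,2),(1,3)): d=P[b]-P[a]; print(np.linalg.norm(d).round(4),np.degrees(np.arctan2(d[1],d[0])))
f=load("w5")[0]; cv2.imwrite("pics/c5.png",cv2.resize(f[140:250,290:410,::-1],None,fx=5,fy=5,interpolation=cv2.INTER_CUBIC))
E
```

```text
[[322.4, 162.8, 33.0], [366.0, 162.5, 26.0], [322.8, 220.4, 28.0], [366.1, 227.0, 11.0]]
[[0.5433, 0.184, 0.095], [0.5908, 0.1823, 0.095], [0.5405, 0.1161, 0.095], [0.5907, 0.1051, 0.095]] [0.56632316 0.14686984 0.095     ]
0.0476 -2.0740496639314205
0.0515 -12.301801684296779
0.068 -92.3604698959038
0.0772 -90.06968841292803
```

View pics/c5.png

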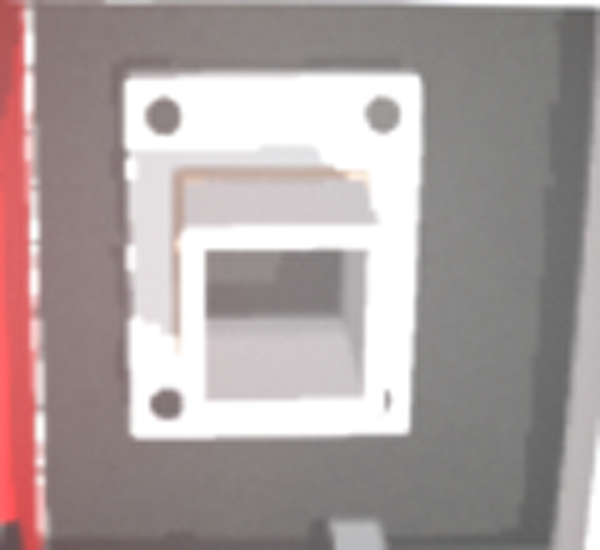

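The crop shows three complete bolt holes and the square stub, with the fourth hole hidden behind it. The flange centre is about (0.566, 0.149) with a yaw of about -2.2°. I'll move above it and check the height from a second view.

```bash
python3 -m pendant '[[[-0.5,0.48,0.72,0,0,0],[-0.5,0.48,0.72,0,0,0],[0,0,0.72,0,0,0],[0,0,0.72,0,0,0],[0,0,0,0,0,0],[0,0,0,0,0,0],[0,0,0,0,0,0]]]' 0.5
python3 - <<'E'
from m3 import *
f,K,E=grab("wrist","w6"); print(pose()[0]); f5,K5,E5,w5=load("w5")
P=np.array([[0.5433,.184,.095],[.5908,.1823,.095],[.5405,.1161,.095]]); s=proj(P,K,E,True); print(s.round(1).tolist())
cv2.imwrite("pics/c6.png",cv2.resize(f[130:310,250:410,::-1],None,fx=3.3,fy=3.3,interpolation=cv2.INTER_CUBIC))
h5,v5=holes("w5",[(322,163),(366,162)],5); h6,v6=holes("w6",s[:2],8); print(h6.round(1).tolist())
for a,b in zip(h5,h6): print(tri([(a[:2],)+v5,(b[:2],)+v6]))
E
```

```text
clock: 14.82
position: [0.5673, 0.1492, 0.2236]
eef_rot: [179.9, -0.0, 87.2]
force: [-0.3, -0.1, -0.1]
opening: 0.0645
finger_force: 0.0
[0.56722387 0.14913173 0.22352324]
[[291.6, 152.7], [347.4, 151.9], [294.4, 225.7]]
[[291.4, 152.7, 83.0], [347.5, 152.1, 57.0]]
[0.54323356 0.18404774 0.09534436]
[0.59108814 0.18179779 0.09296226]
```

View pics/c6.png

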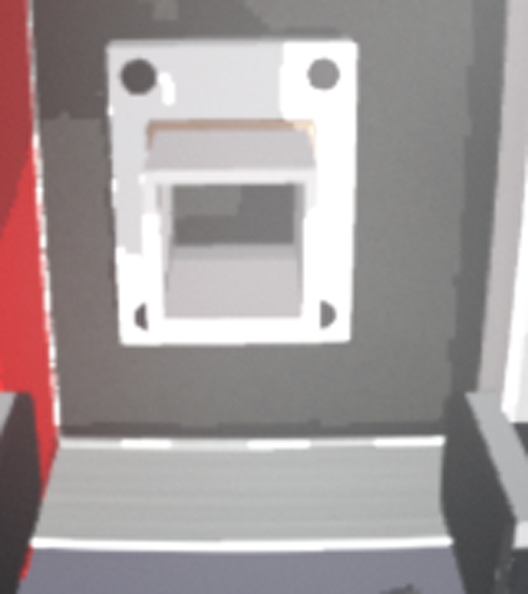

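The plate-top height comes out at about 0.094, which agrees with 95 mm. The stub centre is about 1.7 mm toward -y of the tool, so I'll correct that, go down and grip.

```bash
python3 -m pendant '[[[0,-0.065,0.74,0,0,-0.08],[0,0,0.74,0,0,0],[0,0,0.74,0,0,0],[0,0,0.74,0,0,0],[0,0,0.75,0,0,0],[0,0,0.75,0,0,0],[0,0,0,0,0,0],[0,0,0,0,0,0]]]'
python3 -m pendant '[[[0,0,0,0,0,0],[0,0,0,0,0,0],[0,0,0,0,0,0],[0,0,0,0,0,0],[0,0,0,0,0,0],[0,0,0,0,0,0]]]' -1 100
python3 -m pendant '[[[0,0,-0.2,0,0,0],[0,0,-0.2,0,0,0],[0,0,-0.2,0,0,0],[0,0,0,0,0,0],[0,0,0,0,0,0]]]'
```

```text
clock: 15.88
position: [0.5653, 0.149, 0.1112]
eef_rot: [180.0, -0.0, 87.6]
force: [0.6, -0.3, 0.3]
opening: 0.0641
finger_force: 0.0
clock: 16.62
position: [0.5657, 0.149, 0.1119]
eef_rot: [179.9, -0.0, 87.6]
force: [-0.8, 0.2, 5.3]
opening: 0.0387
finger_force: 102.2
clock: 17.25
position: [0.565, 0.1489, 0.1256]
eef_rot: [-180.0, 0.0, 87.6]
force: [-0.4, 0.2, -6.1]
opening: 0.0391
finger_force: 101.1
```

Gripped: the opening is 39 mm and the load about 6 N. I'll lift it clear and locate the fixture corner more accurately from the stored wrist view.

```bash
python3 -m pendant '[[[0,0,-0.9,0,0,0],[0,0,-0.9,0,0,0],[0,0,-0.9,0,0,0],[0,0,-0.9,0,0,0],[0,0,-0.9,0,0,0],[0,0,0,0,0,0]]]'
python3 - <<'E'
from h import *
f,K,E,w=load("w1"); x0,y0=310,15
g=f[y0:200,x0:500]; m=cv2.inRange(g,(120,)*3,(255,)*3); c=max(cv2.findContours(m,0,1)[0],key=cv2.contourArea)
P=plane(c[:,0]+[x0,y0],0.018,K,E,w)[:,:2]*1000; r=cv2.minAreaRect(P.astype(np.float32)); b=cv2.boxPoints(r); print("plate",r,b.round(1).tolist())
for th in (225,235,245,252):
    m=cv2.inRange(g,(th,)*3,(255,)*3)
    for c in sorted(cv2.findContours(m,0,1)[0],key=cv2.contourArea)[-2:]:
        Q=plane(c[:,0]+[x0,y0],0.032,K,E,w)[:,:2]*1000; r=cv2.minAreaRect(Q.astype(np.float32)); print(th,np.round(r[0],1),np.round(r[1],1),round(r[2],1))
    
print(g[5:60,400-x0].min(1).tolist()); print(g[100-y0,425-x0:480-x0].min(1).tolist())
E
```

```text
clock: 18.0
position: [0.5664, 0.1491, 0.2407]
eef_rot: [179.7, -0.0, 87.6]
force: [-0.3, -0.2, -6.0]
opening: 0.0387
finger_force: 102.1
plate ((581.809326171875, -231.34115600585938), (257.6208801269531, 281.1869201660156), 17.354368209838867) [[416.8999938964844, -135.60000610351562], [500.79998779296875, -404.0], [746.7000122070312, -327.1000061035156], [662.7999877929688, -58.70000076293945]]
225 [ 533.7 -146.3] [0. 0.] 0.0
225 [ 605.3 -188.1] [126.  209.8] 16.8
235 [ 603. -257.] [81.7 23.4] 16.5
235 [ 630.4 -170. ] [ 66.6 188.8] 17.0
245 [ 602.7 -257. ] [80.1 21.9] 17.1
245 [ 635.6 -157. ] [ 23.1 129.7] 17.0
252 [ 602.6 -257. ] [79.4 21.4] 17.0
252 [ 635.4 -157.3] [ 22.1 128.4] 17.0
[122, 123, 123, 123, 124, 124, 125, 125, 126, 127, 127, 140, 205, 238, 239, 240, 240, 239, 239, 239, 239, 240, 247, 255, 255, 255, 255, 255, 255, 255, 255, 255, 255, 255, 255, 255, 255, 255, 255, 203, 155, 170, 215, 233, 236, 237, 237, 236, 236, 236, 236, 237, 236, 236, 236]
[229, 229, 230, 230, 230, 229, 230, 229, 229, 229, 229, 230, 230, 228, 209, 167, 147, 146, 147, 149, 174, 252, 255, 255, 255, 255, 255, 255, 255, 255, 255, 255, 255, 255, 255, 252, 235, 229, 228, 228, 226, 227, 229, 227, 227, 228, 227, 229, 228, 228, 228, 227, 227, 228, 208]
```

```bash
python3 -m pendant '[[[-0.9,0.14,0,0,0,0],[-0.9,0.14,0,0,0,0],[-0.9,0.14,0,0,0,0],[-0.9,0.14,0,0,0,0],[-0.9,0.14,0,0,0,0],[-0.9,0.14,0,0,0,0],[-0.9,0.14,0,0,0,0],[-0.9,0.14,0,0,0,0],[-0.9,0.14,0,0,0,0],[-0.9,0.14,0,0,0,0],[-0.9,0.14,0,0,0,0],[-0.9,0.14,0,0,0,0]]]'
python3 -m pendant '[[[-0.74,0,0,0,0,0],[-0.74,0,0,0,0,0],[-0.74,0,0,0,0,0],[-0.74,0,0,0,0,-0.85],[0,0,0,0,0,-0.85],[0,0,0,0,0,-0.85],[0,0,0,0,0,-0.85],[0,0,0,0,0,-0.83],[0,0,0,0,0,0],[0,0,0,0,0,0]]]'
python3 - <<'E'
from m2 import bars
from h import *
p,_=pose();f,K,E=grab("wrist","w7"); grab("top","top7"); grab("scene","scene7")
print(p,togo([.5942,-.1959,.075]),arm.read_state()["eef_rot"])
a,va=bars("top0",(335,155,415,230),th=225)
_,K1,E1,w1=load("w1")
for t,q in zip(a,[(.6027,-.257,.032),(.6355,-.157,.032)]): print(tri([(t[3],)+va,(proj(q,K1,E1,True)[0],K1,E1,True)]).round(4))
E
```

```text
clock: 19.5
position: [0.5958, -0.1241, 0.2382]
eef_rot: [180.0, -0.0, 87.6]
force: [-0.5, -0.1, -6.6]
opening: 0.0385
finger_force: 102.1
clock: 20.75
position: [0.5925, -0.1968, 0.2383]
eef_rot: [180.0, 0.0, 106.9]
force: [-0.2, -0.2, -6.6]
opening: 0.0388
finger_force: 101.9
[ 0.59248828 -0.19678235  0.23832456] [0.00773433 0.07246438 6.53288464] [ 1.79997509e+02 -4.70014022e-04  1.06936887e+02]
[ 0.6047 -0.2615  0.0217]
[ 6.431e-01 -1.622e-01  2.000e-04]
```

View pics/w7.png

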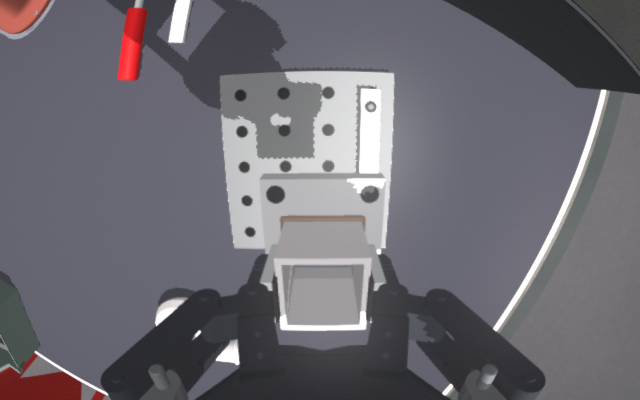

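w7 shows the flange held level over the fixture, with its plate holes at (276,194) and (369,194). The long bar is at (360–381, 88–180). I'll check the bar and how the flange sits in the grip.

Run:
```python
from m3 import *
h,v=holes("w7",[(276,194),(369,194)],12); f=load("w7")[0]; _,Rm=pose(); p=pose()[0]
P=plane(h[:,:2],p[2]-.0285+.012,*v); t=(P-p)@Rm*1000; print(h.round(1).tolist(),"holes in tool mm",t.round(1).tolist())
m=cv2.inRange(f[75:178,350:392],(250,)*3,(255,)*3); c=max(cv2.findContours(m,0,1)[0],key=cv2.contourArea)[:,0]+[350,75]
ed={y:(c[c[:,1]==y][:,0].min(),c[c[:,1]==y][:,0].max()) for y in range(95,172,4)}
C=np.array([.6471,-.232]);a=np.radians(17);ex=np.array([np.cos(a),np.sin(a)]);ey=np.array([-ex[1],ex[0]])
for y in list(ed)[::3]:
    Q=plane([(ed[y][0]-.5,y),(ed[y][1]+.5,y)],.032,*v)[:,:2]; print(y,((Q-C)@np.c_[ex,ey]*1000).round(1).tolist())
Q=plane([(c[:,0].mean(),c[:,1].min()-.5)],.032,*v)[:,:2]; print("end",((Q-C)@np.c_[ex,ey]*1000).round(1))
# height of the bar from the two wrist views (far end, working edge)
```

```text
[[275.1, 194.0, 244.0], [370.0, 195.7, 167.0]] holes in tool mm [[33.9, -23.7, 16.5], [32.9, 24.3, 16.5]]
95 [[0.4, 132.0], [20.1, 132.6]]
107 [[-0.5, 118.8], [21.5, 119.4]]
119 [[-0.2, 105.6], [20.8, 106.1]]
131 [[0.0, 92.4], [21.2, 92.8]]
143 [[-0.8, 79.0], [21.7, 79.4]]
155 [[-0.4, 65.4], [21.1, 65.7]]
167 [[-0.0, 51.7], [21.7, 51.9]]
end [[  9.3 139.3]]
```

Two wrist views agree on the corner to within 1 mm, and the flange is centred in the jaws. I'll descend 8 mm clear of both bars.

```bash
python3 -m pendant '[[[0,0.07,0.82,0,0,0],[0,0,0.82,0,0,0],[0,0,0.82,0,0,0],[0,0,0.82,0,0,0],[0,0,0.82,0,0,0],[0,0,0.82,0,0,0],[0,0,0.82,0,0,0],[0,0,0.8,0,0,0],[0,0,0,0,0,0],[0,0,0,0,0,0]]]'
python3 -m pendant '[[[0,0,0.3,0,0,0],[0,0,0.3,0,0,0],[0,0,0.2,0,0,0],[0,0,0.1,0,0,0],[0,0,0.05,0,0,0],[0,0,0,0,0,0],[0,0,0,0,0,0]]]'
```

```text
clock: 22.15
position: [0.5947, -0.1963, 0.0754]
eef_rot: [179.9, 0.0, 107.0]
force: [0.9, -0.0, -5.6]
opening: 0.0389
finger_force: 101.8
clock: 23.02
position: [0.5944, -0.1961, 0.0514]
eef_rot: [180.0, 0.0, 107.0]
force: [-0.4, -0.3, -6.0]
opening: 0.0388
finger_force: 101.9
```

```bash
python3 -m pendant '[[[0,0,0.06,0,0,0],[0,0,0.06,0,0,0],[0,0,0.06,0,0,0],[0,0,0,0,0,0],[0,0,0,0,0,0]]]'
python3 -m pendant '[[[0,0,0.04,0,0,0],[0,0,0.03,0,0,0],[0,0,0,0,0,0],[0,0,0,0,0,0]]]'
```

```text
clock: 23.65
position: [0.5942, -0.1961, 0.0469]
eef_rot: [-180.0, 0.0, 107.0]
force: [-3.1, 1.4, -1.8]
opening: 0.0389
finger_force: 102.2
clock: 24.15
position: [0.5943, -0.1961, 0.0469]
eef_rot: [-180.0, -0.0, 107.0]
force: [-7.3, 2.7, 8.9]
opening: 0.0392
finger_force: 104.2
```

It touched the plate at z 0.0469. Fixture +x is tool +y, and fixture -y is tool -x. I'll push gently to the long bar first.

```bash
python3 -m pendant '[[[0,0.08,0,0,0,0],[0,0.08,0,0,0,0],[0,0.08,0,0,0,0],[0,0.06,0,0,0,0],[0,0,0,0,0,0],[0,0,0,0,0,0]]]'
python3 -m pendant '[[[0,0.04,0,0,0,0],[0,0.04,0,0,0,0],[0,0.04,0,0,0,0],[0,0,0,0,0,0],[0,0,0,0,0,0]]]'
```

```text
clock: 24.9
position: [0.6016, -0.1953, 0.0469]
eef_rot: [-180.0, 0.1, 107.0]
force: [-7.0, -1.4, 6.3]
opening: 0.0386
finger_force: 103.7
clock: 25.52
position: [0.6018, -0.1951, 0.0471]
eef_rot: [-179.6, 0.0, 107.0]
force: [-18.2, -3.4, 14.4]
opening: 0.0389
finger_force: 104.7
```

The flange touches the long bar at x = -32.5 mm, as expected. It has 6.5 mm to go to the short bar.

```bash
python3 -m pendant '[[[-0.08,0,0,0,0,0],[-0.08,0,0,0,0,0],[-0.08,0,0,0,0,0],[-0.04,0,0,0,0,0],[-0.04,0,0,0,0,0],[0,0,0,0,0,0],[0,0,0,0,0,0]]]'
python3 -m pendant '[[[-0.03,0,0,0,0,0],[-0.03,0,0,0,0,0],[0,0,0,0,0,0],[0,0,0,0,0,0]]]'
python3 - <<'E'
from h import *
s=arm.read_state();p=np.array(s["position"]);C=np.array([.6471,-.232]);a=np.radians(17);ex=np.array([np.cos(a),np.sin(a)]);ey=np.array([-ex[1],ex[0]])
F=np.array(s["force"]);print((p[:2]-C)@ex,(p[:2]-C)@ey,"F",F[:2]@ex,F[:2]@ey,F[2],s["torque"],s["eef_rot"])
E
```

```text
clock: 26.4
position: [0.602, -0.1957, 0.0474]
eef_rot: [-179.4, -0.8, 107.0]
force: [-29.3, 20.2, 29.3]
opening: 0.0389
finger_force: 106.6
clock: 26.9
position: [0.6021, -0.1959, 0.0476]
eef_rot: [-179.3, -1.0, 107.0]
force: [-31.3, 23.5, 32.8]
opening: 0.039
finger_force: 107.0
-0.03250912699328354 0.047691670230597845 F -23.011014401341175 31.62905977788006 32.77202437849492 [3.5501106  4.45838708 0.1155868 ] [-179.31958413   -1.00229449  107.04197341]
```

The flange jammed 5.7 mm short of the short bar, with 33 N down and 23 N against the long bar, probably friction plus tilt. I'll ease the down force and the x push, then look.

```bash
cat > st.py <<'E'
from h import *
s=arm.read_state();p=np.array(s["position"]);C=np.array([.6471,-.232]);a=np.radians(17);ex=np.array([np.cos(a),np.sin(a)]);ey=np.array([-ex[1],ex[0]])
F=np.array(s["force"]);print("xy mm",((p[:2]-C)@ex*1e3).round(1),((p[:2]-C)@ey*1e3).round(1),"z",p[2].round(4),"F",(F[:2]@ex).round(1),(F[:2]@ey).round(1),F[2].round(1),"T",np.round(s["torque"],1),np.round(s["eef_rot"],2),s["clock"])
E
python3 -m pendant '[[[0.12,-0.12,0,0,0,0],[0.08,-0.04,-0.06,0,0,0],[0,0,-0.03,0,0,0],[0,0,0,0,0,0],[0,0,0,0,0,0]]]'; python3 st.py
```

```text
clock: 27.52
position: [0.6019, -0.1985, 0.0469]
eef_rot: [180.0, -0.0, 106.9]
force: [-0.2, 1.8, -2.5]
opening: 0.0385
finger_force: 102.4
xy mm -33.4 45.2 z 0.0469 F 0.3 1.8 -2.5 T [ 0.3 -0.1  0.1] [ 1.7998e+02 -1.0000e-02  1.0695e+02] 27.525
```

Eased off: y is now 45.2 mm with little contact force. I'll go on toward the short bar lightly.

```bash
python3 -m pendant '[[[-0.05,0,0,0,0,0],[-0.05,0,0,0,0,0],[-0.04,0,0,0,0,0],[0,0,0,0,0,0],[0,0,0,0,0,0]]]'; python3 st.py
python3 -m pendant '[[[-0.04,0,0,0,0,0],[0,0,0,0,0,0],[0,0,0,0,0,0]]]'; python3 st.py
```

```text
clock: 28.15
position: [0.6027, -0.2019, 0.047]
eef_rot: [-180.0, 0.0, 107.0]
force: [0.0, 0.2, -5.1]
opening: 0.0385
finger_force: 102.4
xy mm -33.6 41.8 z 0.047 F 0.1 0.2 -5.1 T [ 0.2 -0.1 -0. ] [-1.8000e+02  1.0000e-02  1.0695e+02] 28.15
clock: 28.52
position: [0.6027, -0.202, 0.047]
eef_rot: [-180.0, -0.1, 107.0]
force: [-2.2, 4.2, -1.0]
opening: 0.0385
finger_force: 102.5
xy mm -33.6 41.7 z 0.047 F -0.9 4.6 -1.0 T [ 0.7  0.2 -0. ] [-1.7998e+02 -1.0000e-01  1.0695e+02] 28.525
```

The short bar is reached at y = 41.7 mm. Now I'll set it down and push x into the long bar.

```bash
python3 -m pendant '[[[0,0.03,0.02,0,0,0],[0,0.03,0,0,0,0],[0,0.03,0,0,0,0],[0,0,0,0,0,0],[0,0,0,0,0,0]]]'; python3 st.py
python3 -m pendant '[[[-0.04,0,0.02,0,0,0],[0,0.03,0.02,0,0,0],[0,0,0,0,0,0],[0,0,0,0,0,0]]]'; python3 st.py
```

```text
clock: 29.15
position: [0.6031, -0.2018, 0.0471]
eef_rot: [-179.7, -0.2, 106.9]
force: [-10.1, 3.7, 5.3]
opening: 0.0388
finger_force: 103.5
xy mm -33.2 41.7 z 0.0471 F -8.6 6.5 5.3 T [ 0.5  1.5 -0.3] [-1.7970e+02 -1.6000e-01  1.0693e+02] 29.15
clock: 29.65
position: [0.6033, -0.2019, 0.0472]
eef_rot: [-179.6, -0.3, 106.9]
force: [-17.5, 7.5, 14.2]
opening: 0.0388
finger_force: 104.8
xy mm -33.1 41.6 z 0.0472 F -14.5 12.3 14.2 T [ 1.   2.5 -0.4] [-179.56   -0.31  106.93] 29.65
```

```bash
python3 -m pendant '[[[0.06,0,-0.06,0,0,0],[0,0,-0.02,0,0,0],[0,0,0,0,0,0],[0,0,0,0,0,0]]]'; python3 st.py
python3 -m pendant '[[[0,0.02,0,0,0,0],[0,0,0,0,0,0],[0,0,0,0,0,0]]]'; python3 st.py
```

```text
clock: 30.15
position: [0.6037, -0.2016, 0.0471]
eef_rot: [-179.7, -0.1, 106.9]
force: [-7.1, 1.3, 0.0]
opening: 0.0384
finger_force: 102.5
xy mm -32.6 41.7 z 0.0471 F -6.4 3.3 0.0 T [ 0.1  1.1 -0.2] [-1.7971e+02 -9.0000e-02  1.0694e+02] 30.15
clock: 30.52
position: [0.6038, -0.2016, 0.0472]
eef_rot: [-179.6, -0.1, 106.9]
force: [-9.4, 0.8, 0.7]
opening: 0.039
finger_force: 103.0
xy mm -32.6 41.7 z 0.0472 F -8.7 3.5 0.7 T [ 0.1  1.3 -0.2] [-1.7964e+02 -1.0000e-01  1.0694e+02] 30.525
```

Both bars touch now (-32.6, 41.7). I'll build up the press while countering the small tilt that it causes, so that the flange stays flat.

```bash
python3 -m pendant '[[[0,0,0.02,-0.08,-0.02,0],[-0.03,0.02,0.02,0,0,0],[0,0,0.02,0,0,0],[0,0,0,0,0,0],[0,0,0,0,0,0]]]'; python3 st.py
```

```text
clock: 31.15
position: [0.6037, -0.2017, 0.047]
eef_rot: [-179.9, -0.1, 106.9]
force: [-16.6, 4.9, 11.0]
opening: 0.0385
finger_force: 104.4
xy mm -32.7 41.7 z 0.047 F -14.4 9.5 11.0 T [ 0.6  2.4 -0.3] [-1.7988e+02 -1.4000e-01  1.0695e+02] 31.15
```

Tilt is down to 0.1°. One more increment.

```bash
python3 -m pendant '[[[-0.03,0.02,0.02,-0.06,-0.06,0],[-0.03,0.02,0.02,0,-0.04,0],[-0.02,0,0,0,0,0],[0,0,0,0,0,0],[0,0,0,0,0,0]]]'; python3 st.py
```

```text
clock: 31.78
position: [0.6037, -0.2017, 0.0469]
eef_rot: [-179.9, 0.0, 106.9]
force: [-25.7, 9.7, 21.7]
opening: 0.0389
finger_force: 105.8
xy mm -32.7 41.7 z 0.0469 F -21.7 16.8 21.7 T [ 1.6  3.8 -0.3] [-1.7993e+02  2.0000e-02  1.0695e+02] 31.775
```

I've used all 10 pictures, so I'll check the seat and the drawer numerically.

```bash
python3 - <<'E'
from m3 import *
f,K,E=grab("wrist","w8");C=np.array([.6471,-.232]);a=np.radians(17);ex=np.array([np.cos(a),np.sin(a)]);ey=np.array([-ex[1],ex[0]])
ex3=np.r_[ex,0];ey3=np.r_[ey,0];c3=np.r_[C,.030]
s=proj([c3-8*ex3/1e3+76*ey3/1e3,c3-56*ex3/1e3+76*ey3/1e3],K,E,True); h,v=holes("w8",s,10)
P=plane(h[:,:2],.030,*v)[:,:2]; print(s.round(1).tolist(),h.round(1).tolist(),((P-C)@np.c_[ex,ey]*1e3).round(1).tolist())
# bar working edge + flange edge profile along fixture x at y=70,80
for y in (70,78,100,120):
    xs=np.arange(-8,8.1,1); px=proj([c3+(x*ex3+y*ey3)/1e3 for x in xs],K,E,True); print(y,[int(f[int(round(q[1])),int(round(q[0]))].min()) for q in px])
t,Kt,Et=grab("top","top8"); t0=load("top5")[0]
for im in (t0,t):
    g=im.astype(int); m=(g[...,0]-g[...,2]>60)&(g[...,1]-g[...,2]>30); m[:, :200]=0; m[:,330:]=0; m[:120]=0;m[240:]=0; q=np.argwhere(m); print("ring px",q.mean(0)[::-1].round(1),len(q))
    m=(g[...,0]>120)&(g[...,1]<80); m[:,:200]=0;m[:,335:]=0;m[250:]=0; q=np.argwhere(m); print("red front",q.mean(0)[::-1].round(1),len(q))
print(arm.read_state()["clock"])
E
python3 st.py
```

```text
[[370.6, 193.2], [275.7, 193.2]] [[373.5, 185.1, 441.0], [277.5, 194.5, 2.0]] [[-6.7, 80.3], [-55.1, 75.3]]
70 [172, 174, 175, 176, 177, 176, 177, 171, 165, 189, 192, 194, 191, 190, 191, 191, 195]
78 [123, 121, 102, 119, 176, 181, 181, 172, 169, 189, 191, 195, 191, 190, 194, 194, 196]
100 [189, 187, 183, 165, 134, 134, 134, 145, 240, 253, 253, 253, 253, 253, 253, 253, 253]
120 [187, 186, 177, 132, 129, 130, 130, 135, 229, 253, 253, 248, 183, 124, 125, 125, 143]
ring px [242.3 186.7] 112
red front [263.5 204.2] 665
ring px [244.4 184.5] 224
red front [269.6 206.4] 447
31.875
xy mm -32.6 41.7 z 0.0469 F -21.2 17.5 21.6 T [ 1.6  3.8 -0.3] [-1.7993e+02  3.0000e-02  1.0695e+02] 31.875
```

```bash
python3 -c "
from rig import arm
print(arm.finish_job())"
```

```text
the job is handed in; nothing more can be done
None
```

I handed the job in at about 32 s: the top drawer is open at its stop with the ring left in it, and the flange is seated flat in the corner, still gripped and pressed against the long bar at about 21 N and the short bar at about 17 N.

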